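Load the wax injector's mould chute

ROBOT

A 6-joint arm with a two-finger parallel gripper is mounted at the origin on the work surface. World frame = base frame: x ahead of the robot, y to its left, z up, the work surface at z = 0. Lengths are in m, angles in rad, forces in N, time in s.
With the tool pointing down it reaches from about 0.325 to 0.775 m from the base axis. Payload 5.5 kg.
Tool frame: the origin (TCP) lies between the finger pads; the fingertips stand 8 mm ahead of it and the grasp point (between the pads) lies 11 mm behind it (tcp_to_tips is the distance from the TCP to the fingertips, in m); z points along the fingers, y is the line along which they close (so a half turn about z gives the same grasp; the last joint's range is limited). The gripper opens to 88 mm and grips with 3 to 60 N. Pads are 20 mm wide; open, the fingers measure 115 mm over their backs; the gripper's body (75 mm by 178 mm) begins 61 mm behind the grasp point.
Start: joints at [-1.405, 0.091, 1.231, -0, 1.82, -0.057], TCP at [0.133, -0.585, 0.231] pointing down, gripper open.
Joint ranges: [-2.87, 2.87], [-0.86, 2.18], [0.17, 2.46], [-1.51, 4.65], [0.06, 2.69], [-2.65, 2.65]. Speed limits (rad/s): [2.57, 2.57, 3.01, 3.14, 3.14, 3.14].

INTERFACE

Orientations are given as a unit quaternion [w, x, y, z].
In Python, from bench import * gives the robot as it stands. Calls block until the motion is done:
- move_to(position, orientation): joint-space move of the TCP to a pose.
- move_l(position, speed=0.15, orientation=None): straight line of the TCP; orientation=None keeps the orientation; speed is the mean speed in m/s.
- movej(angles): joint-space move.
- gripper_open() and close(): open the fingers fully, or close them until they stop; the grip force is fixed at half the most.
- hold(seconds).
- inverse_kinematics(position, orientation): joint angles nearest the present ones, or None.
- state(): the state.
- get_image(name): name is "scene" or "top" or "wrist"; returns a dict with "frame" (420x560x3 uint8, blue, green, red), "depth" (420x560 float32, m along the optical axis (not along the pixel's ray), 0 where there is no reading), "camera_matrix" (3x3 intrinsics, pixels), "view" (4x4, takes a point from world to camera coordinates). Camera axes: x right, y up, looking along -z (the intrinsics and any distortion apply to the point x, -y, -z); pixel columns grow to the right and rows downward; lengths in m; the calibration is good to about 2 mm. The wrist camera is an equidistant fisheye: a pixel r from the principal point sees the ray r / f radians off the axis. A picture is of the moment at which its call begins.
A pose or a line that the arm cannot do raises IKError and nothing moves.
- job_done(): hands the job in; it is judged then, once.
The state is a dict: "time": time; "joint_pos": joint angles; "dq": joint speeds; "joint_torque": joint torques, N m; "ee_pos": TCP position; "ee_rot": TCP orientation; "ft_force": force on the tool from outside, world axes, zero at the start; "moment": the same for the moment, N m; "finger_gap": finger opening in m; "finger_force": force on a finger pad.
Only numpy, scipy, OpenCV 4.12 (cv2) and the standard library are available. Lean on these libraries where they do the work, as an engineer would, in place of code of your own. Each camera call takes 0.05 s, during which the arm holds its last target. There are 200 camera calls.

TASK

Pull the mould drawer out to its stop, then take every mould that is in it, lay it lengthwise on the loading apron of the wax injector's chute and push it down the chute until it rests against the stop or against the mould ahead of it. When they are all lined up in the chute, flat, with no gaps, shut the empty drawer fully; leave the tools and the jar around alone.

Things in the scene. Friction and masses are not known exactly. Their poses are not given: they have to be found in the camera images.
- drawer (a joint): travel of the drawer (m): 0 shut, 0.14 fully out at its stop. It slides out towards the robot side (along -x of drawer_handle) with about 2 N of friction and stays where it is left. It may start up to 10 mm ajar
- drawer_handle (a point): middle of the drawer's handle: straight steel bar 110 mm long along y, 10 mm thick, axis 45 mm out from the drawer front and 52 mm above the table. x points into the cabinet, z up. The cabinet is a fixed wooden box 200 mm deep, 400 mm wide, 85 mm high; its top covers the shut drawer; the drawer front reaches from 9 to 75 mm above the table
- drawer_in (a point): centre of the drawer's inner floor, 16 mm above the table, axes as drawer_handle, moves with the drawer. Inside 115 mm (x) by 360 mm (y); side and back walls are only 8 mm high above the floor, the front panel 59 mm. The moulds lie side by side along y, about 85 mm between centres. Fully out, the inside is clear of the cabinet, whose front is then 23 mm past the inside's back end
- chute_stop (a point): foot of the stop plate's face, mid-width on the steel chute's floor. x points down the slope (0.24 rad), y across, z square off the floor. Stop and side walls are 30 mm high; a mould against the stop has its centre at x = -30, z = 13 mm, the next ones at -90, -150, -210 mm. A mould does not slide down by itself. Beyond is the injector's fixed base, 150 mm wide, its top 72 mm above the table
- chute_bay (a point): middle of the loading apron's floor at the chute's upper end, 300 mm up the slope from chute_stop, same axes. The apron is 130 mm wide and runs from x = -62 to +39 mm about this point, where the funnel walls begin; a lip 8 mm high runs along its sides and upper end
- chute_mouth (a point): middle of the floor where the channel proper begins, 235 mm up the slope from chute_stop, same axes. From here down to the stop the two side walls stand 49 mm apart, no room for fingers beside a mould; from x = -26 mm to here two slanted walls 30 mm high narrow like a funnel from the apron
- mould1_center (a point): solid aluminium wax mould, a plain block 60 x 44 x 26 mm (x, y, z), about 190 g, lying flat with a seam line round its middle; point at its centre, x along its length, z up. It starts in the drawer. Absent (None) in some runs. All moulds are alike
- mould2_center (a point): solid aluminium wax mould, a plain block 60 x 44 x 26 mm (x, y, z), about 190 g, lying flat with a seam line round its middle; point at its centre, x along its length, z up. It starts in the drawer. Absent (None) in some runs. All moulds are alike
- mould3_center (a point): solid aluminium wax mould, a plain block 60 x 44 x 26 mm (x, y, z), about 190 g, lying flat with a seam line round its middle; point at its centre, x along its length, z up. It starts in the drawer. Absent (None) in some runs. All moulds are alike
- mould4_center (a point): solid aluminium wax mould, a plain block 60 x 44 x 26 mm (x, y, z), about 190 g, lying flat with a seam line round its middle; point at its centre, x along its length, z up. It starts in the drawer. Absent (None) in some runs. All moulds are alike
- mould1: the mould of mould1_center itself; origin at the middle of its underside, 13 mm below that point, same axes
- mould2: the mould of mould2_center itself; origin at the middle of its underside, 13 mm below that point, same axes
- mould3: the mould of mould3_center itself; origin at the middle of its underside, 13 mm below that point, same axes
- mould4: the mould of mould4_center itself; origin at the middle of its underside, 13 mm below that point, same axes
- hammer: a hammer lying on the bench to the right of the chute, to be left alone; origin under its middle
- graver: a wooden-handled tool lying between cabinet and chute, 180 mm long, to be left alone; origin under its middle
- jar: a white jar, 56 mm wide and 75 mm high, to be left alone; origin at the middle of its underside

How it is judged:
By the outcome, as a careful person would: the job done as asked, in the order asked, and still so for the second after the job is handed in, with the robot touching nothing.
Of mould1, mould2, mould3, mould4 only 3 to 4 are there at a start; the rules pass over those that are not, and their reading is None.
At some moment in a run one of mould1, mould2, mould3, mould4 may be knocked a few centimetres aside while the robot is not near it.
It also fails if it takes over 210 s, if anything falls off the work surface, if the arm or the gripper's body presses on something with over 40 N, if the wrist force passes 120 N, or if a joint passes its speed limit or range.

## Working session

There is one attempt and no reset: what is moved stays moved. The work goes in short steps, each a Python script; the robot and the scene stay as the last script left them, time stands still between calls to the robot, and variables do not carry over. Pictures are saved under pics/ and viewed, at most 14 in all, crops included, and the job is handed in when it is done.

```bash
ls; mkdir -p pics; python3 - <<'E'
from bench import *
import cv2,numpy as np
s=state();print(s['time'],s['ee_pos'],s['ee_rot'],s['finger_gap'])
for n in("top","scene"):
    d=get_image(n);cv2.imwrite(f"pics/{n}0.png",d['frame']);np.savez(f"{n}0.npz",**d)
    print(n,d['camera_matrix'],d['view'],(d['depth']>0).mean(),[k for k in d])
E
```

```text
pics
0.0 [ 0.13252638 -0.5848957   0.22953891] [-9.40744551e-04  9.93802314e-01  1.11157876e-01 -4.77372222e-05] 0.08788262288213483
top [[486.29536252   0.         280.09114511]
 [  0.         486.29536252 207.03830402]
 [  0.           0.           1.        ]] [[ 0.01259492 -0.999841   -0.01262276 -0.03601858]
 [ 0.98838368  0.0105365   0.15161362 -0.61891827]
 [-0.15145652 -0.01438569  0.98835923 -1.42160605]
 [ 0.          0.          0.          1.        ]] 0.9959651360544217 ['frame', 'depth', 'camera_matrix', 'view']
scene [[466.75768946   0.         272.28178114]
 [  0.         466.75768946 211.42742466]
 [  0.           0.           1.        ]] [[-0.86707614  0.49788272  0.01708131  0.55136995]
 [-0.39695746 -0.71121645  0.58016889  0.14592004]
 [ 0.30100457  0.49627005  0.81431707 -1.53550828]
 [ 0.          0.          0.          1.        ]] 0.9959183673469387 ['frame', 'depth', 'camera_matrix', 'view']
```

View pics/top0.png

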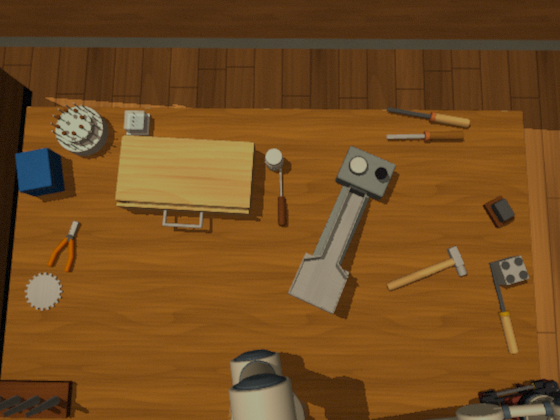

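View pics/scene0.png

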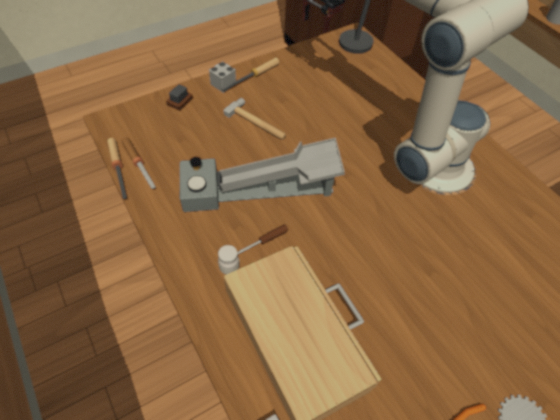

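```bash
cat > h.py <<'E'
import numpy as np,cv2
from scipy.spatial.transform import Rotation as R
def cam(d):
    V=d['view'];return V[:3,:3],-V[:3,:3].T@V[:3,3],d['camera_matrix']
def rays(d,uv):
    Rm,c,K=cam(d);uv=np.atleast_2d(uv).astype(float)
    r=np.c_[(uv[:,0]-K[0,2])/K[0,0],-(uv[:,1]-K[1,2])/K[1,1],-np.ones(len(uv))]
    return r@Rm,c
def onplane(d,uv,z):
    r,c=rays(d,uv);return c+r*((z-c[2])/r[:,2])[:,None]
def bydepth(d,uv):
    uv=np.atleast_2d(uv);r,c=rays(d,uv);u=uv.astype(int)
    return c+r*d['depth'][u[:,1],u[:,0]][:,None]
E
python3 - <<'E'
from h import *
for n in("top","scene"):
    d=dict(np.load(n+"0.npz"))
    g=np.stack(np.meshgrid(np.arange(560),np.arange(420)),-1).reshape(-1,2)
    P=bydepth(d,g).reshape(420,560,3);ok=d['depth']>0
    Z=P[...,2]
    if n=="top":
        # cabinet top
        m=(np.abs(Z-.085)<.008);m[:, :100]=0;m[:,262:]=0;m[:120]=0;m[235:]=0
        m=cv2.morphologyEx(m.astype(np.uint8),cv2.MORPH_OPEN,np.ones((5,5)))
        c=max(cv2.findContours(m,0,1)[0],key=cv2.contourArea)
        b=cv2.boxPoints(cv2.minAreaRect(c[:,0].astype(np.float32)))
        print("cab px",b);print(onplane(d,b,.085).round(4), 'z',np.median(Z[m>0]))
        h=d['frame'][205:235,155:212].astype(int)
        print("table z",np.median(Z[300:340,100:200]))
        # handle bar: grey pixels
        f=d['frame'].astype(int);gr=(f.max(2)-f.min(2)<50)&(f.max(2)>70);gr[:212]=0;gr[235:]=0;gr[:,:155]=0;gr[:,212:]=0
        v,u=np.nonzero(gr);print("handle px",u.min(),u.max(),v.min(),v.max(),len(u))
        for r in range(212,232): 
            q=np.nonzero(gr[r])[0]; print(r,(q.min(),q.max(),len(q)) if len(q) else None, end=' ')
        print()
    # chute
    w=P[(P[...,0]>.3)&(P[...,0]<.85)&(P[...,1]<.02)&(P[...,1]>-.35)&(Z>.015)&(Z<.25)]
    # rough axis: injector->apron
    x=np.array([np.cos(-.42),np.sin(-.42)])
    print(n,len(w),w.min(0),w.max(0))
    np.save(n+"_w.npy",w)
    # plane ransac with slope .24
    best=0;rng=np.random.default_rng(0)
    for i in range(3000):
        a=w[rng.choice(len(w),3,False)];nn=np.cross(a[1]-a[0],a[2]-a[0]);l=np.linalg.norm(nn)
        if l<1e-5: continue
        nn/=l;nn*=np.sign(nn[2])
        if abs(np.arccos(nn[2])-.24)>.05: continue
        k=np.abs((w-a[0])@nn)<.003
        if k.sum()>best: best=k.sum();bk=k
    q=w[bk];c0=q.mean(0);nn=np.linalg.svd(q-c0)[2][2];nn*=np.sign(nn[2])
    print("plane",best,c0,nn,"tilt",np.arccos(nn[2]),"yaw",np.arctan2(nn[1],nn[0]))
E
python3 -c "
import cv2
a=cv2.imread('pics/top0.png')[140:320,280:410];cv2.imwrite('pics/c1.png',cv2.resize(a,None,fx=3.3,fy=3.3,interpolation=2))"
```

```text
cab px [[115.47693 200.4154 ]
 [119.12308 134.78464]
 [253.81845 142.2677 ]
 [250.1723  207.89847]]
[[0.6281 0.4581 0.085 ]
 [0.8292 0.4599 0.085 ]
 [0.8095 0.052  0.085 ]
 [0.61   0.0586 0.085 ]] z 0.08500799175578788
table z 0.00017806002907139185
handle px 163 208 212 227 207
212 (np.int64(163), np.int64(208), 10) 213 (np.int64(163), np.int64(203), 9) 214 (np.int64(163), np.int64(203), 9) 215 (np.int64(163), np.int64(203), 9) 216 (np.int64(164), np.int64(203), 8) 217 (np.int64(163), np.int64(202), 6) 218 (np.int64(163), np.int64(202), 6) 219 (np.int64(163), np.int64(202), 6) 220 (np.int64(163), np.int64(202), 6) 221 (np.int64(163), np.int64(202), 6) 222 (np.int64(163), np.int64(202), 6) 223 (np.int64(163), np.int64(201), 14) 224 (np.int64(163), np.int64(201), 30) 225 (np.int64(163), np.int64(201), 39) 226 (np.int64(172), np.int64(201), 30) 227 (np.int64(189), np.int64(201), 13) 228 None 229 None 230 None 231 None 
top 6151 [ 0.30970535 -0.34999504  0.01502126] [0.80589778 0.01981027 0.13569578]
plane 2277 [ 0.45924497 -0.1686649   0.08891585] [ 0.21767062 -0.09282156  0.97159851] tilt 0.23890149237008929 yaw -0.4030823148232737
scene 6230 [ 0.31477273 -0.34986199  0.01500099] [0.80903841 0.01991379 0.13577731]
plane 1646 [ 0.4597442  -0.16466979  0.09167223] [ 0.21647411 -0.09734225  0.97142341] tilt 0.23964030302715553 yaw -0.4225807704869618
```

View pics/c1.png

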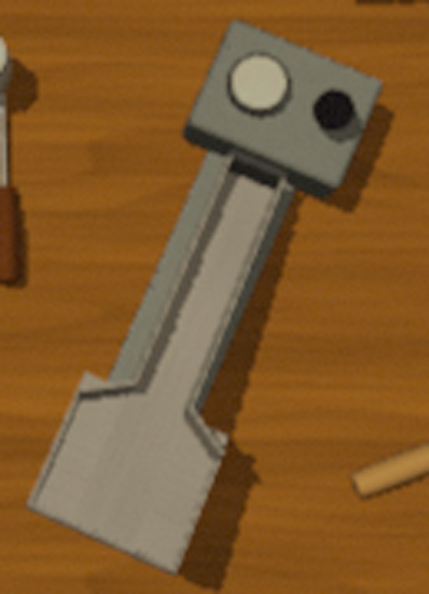

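```bash
python3 - <<'E'
from h import *
for n,c0,yaw0 in(("top",[0.45924497,-0.1686649,0.08891585],-.403),("scene",[0.4597442,-0.16466979,0.09167223],-.4226)):
    w=np.load(n+"_w.npy");c0=np.array(c0)
    for yaw in (-.41,):
        F=(R.from_euler('z',yaw)*R.from_euler('y',.24)).as_matrix()
        q=(w-c0)@F
        fl=q[(np.abs(q[:,2])<.004)]
        # x profile of y extents
        for x in np.arange(-.16,.30,.02):
            k=fl[np.abs(fl[:,0]-x)<.01]
            if len(k)>3: print(n,round(x,3),len(k),np.percentile(k[:,1],[2,50,98]).round(4),'z',k[:,2].mean().round(4))
        print('x ext',np.percentile(fl[np.abs(fl[:,1])<.04][:,0],[.3,1,99,99.7]))
        wl=q[np.abs(q[:,2]-.03)<.004]
        for x in np.arange(-.16,.30,.02):
            k=wl[np.abs(wl[:,0]-x)<.01]
            if len(k)>1: print(' wall',round(x,3),len(k),np.sort(k[:,1]).round(3)[::max(1,len(k)//8)])
E
```

```text
top -0.14 56 [-0.0614 -0.0025  0.0628] z 0.0005
top -0.12 281 [-0.0643 -0.0028  0.0607] z -0.0
top -0.1 275 [-0.064  -0.0017  0.0603] z 0.0
top -0.08 260 [-0.0641 -0.0008  0.0612] z -0.0003
top -0.06 272 [-0.0639 -0.0033  0.0607] z 0.0002
top -0.04 259 [-0.0639 -0.0033  0.0604] z 0.0001
top -0.02 197 [-0.0645 -0.0003  0.0636] z -0.0
top -0.0 105 [-0.0606 -0.0016  0.059 ] z -0.0001
top 0.02 90 [-0.0247 -0.0019  0.0207] z 0.0002
top 0.04 87 [-0.0252 -0.0018  0.0206] z 0.0002
top 0.06 96 [-0.0251 -0.0029  0.0204] z -0.0002
top 0.08 90 [-0.0241 -0.0007  0.0208] z 0.0001
top 0.1 86 [-0.0255 -0.0016  0.0208] z -0.0002
top 0.12 85 [-0.0252 -0.0035  0.0212] z -0.0002
top 0.14 88 [-0.0254 -0.0017  0.0209] z -0.0001
top 0.16 84 [-0.0254 -0.0013  0.0205] z -0.0001
top 0.18 86 [-0.0252 -0.0052  0.0205] z 0.0
top 0.2 101 [-0.0244  0.0032  0.2789] z 0.0001
top 0.22 84 [-0.0242  0.0004  0.2638] z 0.0002
top 0.24 29 [-0.0668  0.0298  0.2456] z 0.0002
x ext [-0.13668024 -0.13127625  0.22664269  0.24446366]
 wall -0.04 5 [-0.066 -0.065 -0.063  0.063  0.066]
 wall -0.02 33 [-0.064 -0.053 -0.045 -0.037 
[... 3043 characters left out ...]

 wall 0.12 17 [-0.031 -0.03  -0.029 -0.028  0.021  0.022  0.024  0.025  0.026]
 wall 0.14 20 [-0.031 -0.029 -0.028 -0.028 -0.027 -0.026  0.019  0.021  0.022  0.025]
 wall 0.16 21 [-0.033 -0.031 -0.029 -0.029 -0.027  0.022  0.022  0.022  0.023  0.024
  0.026]
 wall 0.18 24 [-0.033 -0.031 -0.028 -0.027 -0.026  0.02   0.023  0.023]
 wall 0.2 53 [-0.032 -0.029  0.02   0.023  0.262  0.267  0.274  0.281  0.287]
 wall 0.22 41 [-0.032 -0.029 -0.027  0.022  0.243  0.265  0.289  0.292  0.294]
 wall 0.24 70 [-0.032 -0.023 -0.016 -0.008 -0.     0.011  0.021  0.047  0.279]
 wall 0.26 7 [0.067 0.068 0.069 0.069 0.07  0.071 0.072]
 wall 0.28 10 [0.068 0.069 0.069 0.069 0.07  0.07  0.07  0.071 0.071 0.073]
```

```bash
cat >> h.py <<'E'
from bench import *
DY=-.047
def quat(M): return R.from_matrix(M).as_quat()[[3,0,1,2]]
def down(yaw,tilt=0.):
    """tool z = -(z of frame Rz(yaw)Ry(tilt)), closing along frame y; both half turns"""
    F=(R.from_euler('z',yaw)*R.from_euler('y',tilt)).as_matrix()
    return [quat(F@np.diag([1.,-1,-1])),quat(F@np.diag([-1.,1,-1]))]
def pick_q(p,qs):
    best=None
    for q in qs:
        j=inverse_kinematics(np.asarray(p),q)
        if j is not None and (best is None or abs(j[5])<abs(best[0][5])): best=(np.array(j),q)
    return best
f3=lambda:np.array(state()['ft_force'])
# chute frame (top-view frame c0, corrected)
CY=-.41;F=(R.from_euler('z',CY)*R.from_euler('y',.24)).as_matrix()
C0=np.array([0.45924,-0.16866,0.08892])+F@[0,-.0005,.0012]
STOP=C0+F@[.229,0,0]
chute=lambda x,y,z:STOP+F@[x,y,z]   # in chute_stop axes
DX=np.array([np.cos(DY),np.sin(DY),0]);DYv=np.array([-np.sin(DY),np.cos(DY),0])
E
python3 - <<'E'
from h import *
d=dict(np.load("top0.npz"));p=onplane(d,[[182.5,225.2]],.0545)[0];print("handle",p)
c=np.array([.619,.2583]);rel=p[:2]-c;print("rel to cab front", rel@DX[:2],rel@DYv[:2], "STOP",STOP,"bay",chute(-.3,0,0))
print("ik push", [None if b is None else b[0].round(2) for b in [pick_q(chute(x,0,.012),down(CY,.24)) for x in(-.37,-.3,-.07)]])
h=np.array([p[0],p[1],0])
close()
t=h+.022*DX
b=pick_q(t+[0,0,.04],down(DY));print(b)
q=b[1]
move_to(t+[0,0,.16],q)
w=get_image("wrist");cv2.imwrite("pics/w1.png",w['frame']);print(w['camera_matrix'])
move_l(t+[0,0,.04],.1);print(state()['time'],f3(),state()['ee_pos']-t)
np.save("hq.npy",np.r_[h,q])
E
```

```text
handle [0.56000328 0.26264992 0.0545    ]
rel to cab front -0.059135936305844516 0.0015732901199185631 STOP [ 0.66330335 -0.25789748  0.0356517 ] bay [ 0.39605306 -0.14174217  0.10696249]
ik push [array([-0.42, -0.36,  1.83, -0.  ,  1.91,  1.56]), array([-0.42, -0.16,  1.69, -0.  ,  1.85,  1.56]), array([-0.42,  0.47,  1.1 , -0.  ,  1.82,  1.56])]
(array([ 3.69151653e-01,  2.36766326e-01,  1.40827543e+00, -4.44089210e-16,
        1.49655089e+00, -1.15464467e+00]), array([0.        , 0.02349784, 0.99972389, 0.        ]))
[[325.1922621    0.         282.50314551]
 [  0.         325.1922621  211.28983305]
 [  0.           0.           1.        ]]
6.2 [0.57089884 0.54494233 0.13096155] [0.0005379  0.00018778 0.04107226]
```

View pics/w1.png

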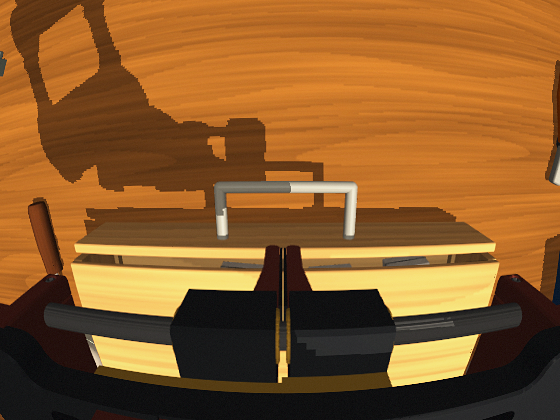

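```bash
python3 - <<'E'
from h import *
v=np.load("hq.npy");h,q=v[:3],v[3:]
p=h+.022*DX+[0,0,.04]
f0=f3()
p=p-.12*DX;move_l(p,.08);print(f3()-f0)
for i in range(12):
    p=p-.003*DX;move_l(p,.05);f=(f3()-f0)@DX
    print(i,f.round(2),end=' ')
    if f>12:break
e=np.array(state()['ee_pos']);print("\npull",(h+.022*DX-e)@DX,state()['time'])
bar=e-.010*DX-.005*DX;print("bar now",bar)
np.save("bar.npy",bar)
move_l(p+.012*DX,.1);move_l(p+.012*DX+[0,0,.2],.25)
gripper_open()
M=[pick_q(chute(-.3,0,.15),down(CY,.24))][0]
movej(M[0]);print(state()['time'])
d=get_image("top");np.savez("top1.npz",**d);cv2.imwrite("pics/t1.png",d['frame'])
w=get_image("wrist");cv2.imwrite("pics/w2.png",w['frame']);np.savez("w2.npz",**w)
E
python3 -c "
import cv2
a=cv2.imread('pics/t1.png')[120:320,100:420];cv2.imwrite('pics/t1c.png',cv2.resize(a,None,fx=2.5,fy=2.5,interpolation=2))"
```

```text
[ 0.27368456  0.33032642 -0.08359825]
0 -0.15 1 -0.97 2 0.19 3 -0.97 4 -0.03 5 4.45 6 16.02 
pull 0.13735213862122395 9.6
bar now [0.42979535 0.26877969 0.0402911 ]
14.425
```

View pics/t1c.png

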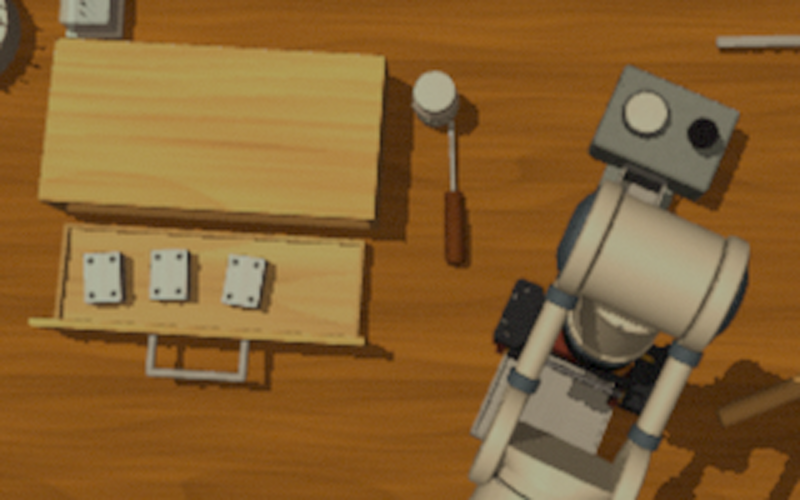

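View pics/w2.png

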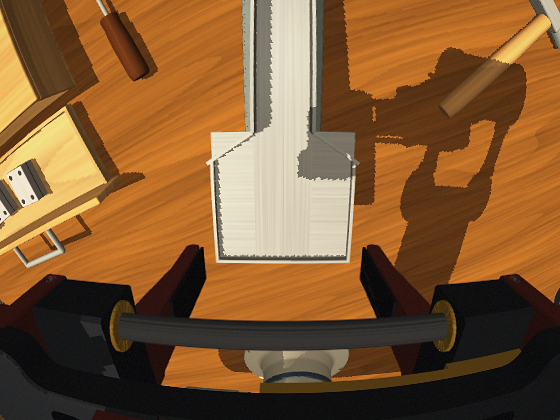

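```bash
cat >> h.py <<'E'
def wray(w,uv):
    Rm,c,K=cam(w);uv=np.atleast_2d(uv).astype(float)
    a=np.c_[uv[:,0]-K[0,2],uv[:,1]-K[1,2]]/K[0,0];t=np.linalg.norm(a,axis=1)[:,None]
    s=np.sinc(t/np.pi);r=np.c_[a[:,:1]*s,-a[:,1:]*s,-np.cos(t)]
    return r@Rm,c
def moulds(d,zt=.042,bar=None):
    """moulds in drawer in top view: list of (x,y,yaw of long axis)"""
    f=d['frame'].astype(int)
    m=((f.max(2)-f.min(2)<45)&(f.max(2)>100)).astype(np.uint8)
    m=cv2.morphologyEx(m,cv2.MORPH_CLOSE,np.ones((3,3)))
    out=[]
    for c in cv2.findContours(m,0,1)[0]:
        if cv2.contourArea(c)<150:continue
        P=onplane(d,c[:,0],zt)[:,:2].astype(np.float32)
        (x,y),(a,b),t=cv2.minAreaRect(P)
        if not(.40<x<.62 and .0<y<.5): continue
        yaw=np.radians(t if a>b else t+90);yaw=(yaw+np.pi/2)%np.pi-np.pi/2
        out.append((x,y,yaw,max(a,b),min(a,b)))
    return out
E
python3 - <<'E'
from h import *
d=dict(np.load("top1.npz"));bar=np.load("bar.npy")
for m in moulds(d):
    r=np.array([m[0]-bar[0],m[1]-bar[1]])
    print(np.round(m,4),"rel bar",(r@DX[:2]).round(4),(r@DYv[:2]).round(4))
w=dict(np.load("w2.npz"));r,c=wray(w,[[219,256],[350,256],[218,262],[353,262],[215,163],[355,163],[257,131],[311,131]])
for i,z in enumerate([0,0,.008,.008,.03,.03,.03,.03]):
    o=STOP+F[:,2]*z;p=c+r[i]*(((o-c)@F[:,2])/(r[i]@F[:,2]));print(((p-STOP)@F).round(4))
E
```

```text
[ 0.5412  0.2204 -0.1122  0.0609  0.0439] rel bar 0.1135 -0.0431
[0.5436 0.3914 0.1137 0.0607 0.0432] rel bar 0.1079 0.1278
[0.5479 0.3117 0.0458 0.059  0.0424] rel bar 0.1159 0.0484
[-0.3598  0.0668  0.    ]
[-0.3596 -0.0691 -0.    ]
[-0.3629  0.0666  0.008 ]
[-0.3628 -0.071   0.008 ]
[-0.2591  0.0591  0.03  ]
[-0.2588 -0.0613  0.03  ]
[-0.2323  0.0224  0.03  ]
[-0.2322 -0.0227  0.03  ]
```

```bash
cat >> h.py <<'E'
STOP=STOP+F@[.002,-.0007,0]
OFF=.009
def pick():
    d=get_image("top");ms=sorted(moulds(d),key=lambda m:m[1]);print("seen",np.round(ms,3).tolist())
    x,y,yaw=ms[0][:3];yv=np.array([-np.sin(yaw),np.cos(yaw),0]);p=np.array([x,y,0])-OFF*yv
    gripper_open() if state()['finger_gap']<.08 else None
    j,q=pick_q(p+[0,0,.027],down(yaw))
    move_to(p+[0,0,.13],q);move_l(p+[0,0,.027],.12);print("down f",f3().round(1),state()['ee_pos'][2])
    close();print("gap",state()['finger_gap'],state()['finger_force'])
    move_l(p+[0,0,.18],.2);print("gap",state()['finger_gap'],state()['time'])
def place(x=-.297):
    j,q=pick_q(chute(x,0,.07),down(CY,.24));move_to(chute(x,0,.07),q)
    move_l(chute(x,0,.02),.12);f0=f3()
    for z in(.016,.014,.0125,.0115):
        move_l(chute(x,0,z),.05);f=(f3()-f0)@F[:,2];print("z",z,f.round(2),end=' ')
        if f>4:break
    gripper_open();move_l(chute(x,0,.06),.15);print("placed",state()['time'])
def push(i):
    close();move_l(chute(-.345,0,.06),.15);move_l(chute(-.345,0,.017),.12)
    f0=f3();xe=-.06*(i+1)-.010
    move_l(chute(xe-.012,0,.015),.10);print("f",((f3()-f0)@F).round(2))
    for k in range(12):
        x=xe-.010+.002*k;move_l(chute(x,0,.015),.05);f=(f0-f3())@F[:,0]
        print(k,f.round(1),end=' ')
        if f>6:break
    print("end x-expected",((np.array(state()['ee_pos'])-STOP)@F)[0]-xe)
    move_l(chute(x-.006,0,.015),.05);move_l(chute(x-.006,0,.075),.2);print(state()['time'])
E
python3 - <<'E'
from h import *
pick()
w=get_image("wrist");cv2.imwrite("pics/w3.png",w['frame'])
place()
w=get_image("wrist");cv2.imwrite("pics/w4.png",w['frame'])
E
```

```text
seen [[0.541, 0.22, -0.112, 0.061, 0.044], [0.548, 0.312, 0.046, 0.059, 0.042], [0.544, 0.391, 0.114, 0.061, 0.043]]
down f [ 0.7 -0.4  0.3] 0.028083142898989617
gap 0.04379314666392448 30.000150203704834
gap 0.04395418831266763 19.55
z 0.016 0.38 z 0.014 0.14 z 0.0125 -0.17 z 0.0115 0.66 placed 24.775
```

View pics/w4.png

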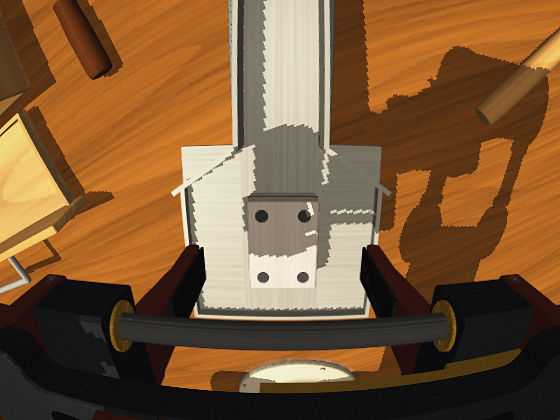

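```bash
python3 - <<'E'
from h import *
push(0)
w=get_image("wrist");cv2.imwrite("pics/w5.png",w['frame'])
gripper_open()
d=get_image("top");print(np.round(moulds(d),3))
E
```

```text
f [-0.75 -0.43  0.73]
0 1.2 1 1.0 2 0.9 3 -0.0 4 6.1 end x-expected -0.0025710612915685604
31.8917
[[0.544 0.391 0.114 0.061 0.043]
 [0.548 0.312 0.046 0.059 0.042]]
```

View pics/w5.png

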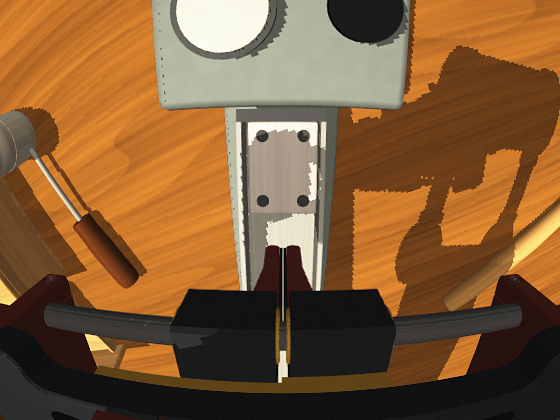

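```bash
python3 - <<'E'
from h import *
pick();place()
w=get_image("wrist");cv2.imwrite("pics/w6.png",w['frame'])
d=get_image("top");print(np.round(moulds(d),3))
push(1)
w=get_image("wrist");cv2.imwrite("pics/w7.png",w['frame'])
gripper_open()
d=get_image("top");print(np.round(moulds(d),3));cv2.imwrite("pics/t2.png",d['frame'])
E
```

```text
seen [[0.548, 0.312, 0.046, 0.059, 0.042], [0.544, 0.391, 0.114, 0.061, 0.043]]
down f [-0.4  0.1  0.1] 0.02808224751869786
gap 0.043573967189269244 30.00008851289749
gap 0.04380761466622994 38.4083
z 0.016 0.22 z 0.014 -0.29 z 0.0125 0.58 z 0.0115 0.63 placed 43.6
[[0.544 0.391 0.114 0.062 0.043]]
f [0.43 0.69 0.6 ]
0 0.4 1 0.1 2 0.1 3 -0.2 4 5.4 5 14.4 end x-expected -0.0025104161326601204
50.4167
[[0.544 0.391 0.114 0.061 0.043]]
```

View pics/w7.png

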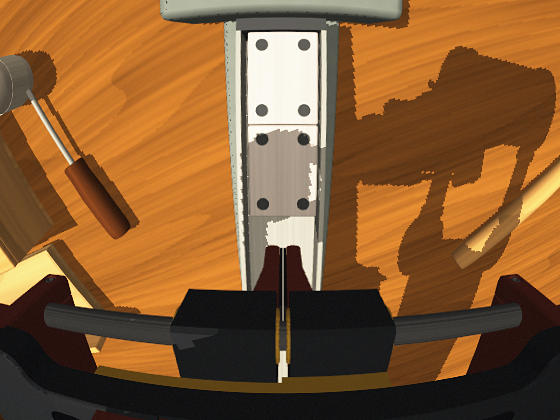

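Two moulds sit end to end against the stop (rows 30–123 and 125–215). Now the third.

```bash
python3 - <<'E'
from h import *
pick();place()
push(2)
w=get_image("wrist");cv2.imwrite("pics/w8.png",w['frame'])
d=get_image("top");print(np.round(moulds(d),3));cv2.imwrite("pics/t3.png",d['frame']);np.savez("top3.npz",**d)
E
python3 -c "
import cv2
a=cv2.imread('pics/t3.png')[120:320,100:420];cv2.imwrite('pics/t3c.png',cv2.resize(a,None,fx=2.5,fy=2.5,interpolation=2))"
```

```text
seen [[0.544, 0.391, 0.114, 0.062, 0.043]]
down f [-0.7 -0.1  0.9] 0.02812527466550812
gap 0.044059789300417984 30.000048279762268
gap 0.043741596960489855 56.9
z 0.016 -1.12 z 0.014 -0.48 z 0.0125 -0.62 z 0.0115 -0.46 placed 62.0583
f [-0.79 -0.5  -0.95]
0 0.8 1 0.3 2 0.5 3 -0.6 4 6.0 5 14.9 end x-expected -0.0025073876910509663
68.175
[]
```

View pics/t3c.png

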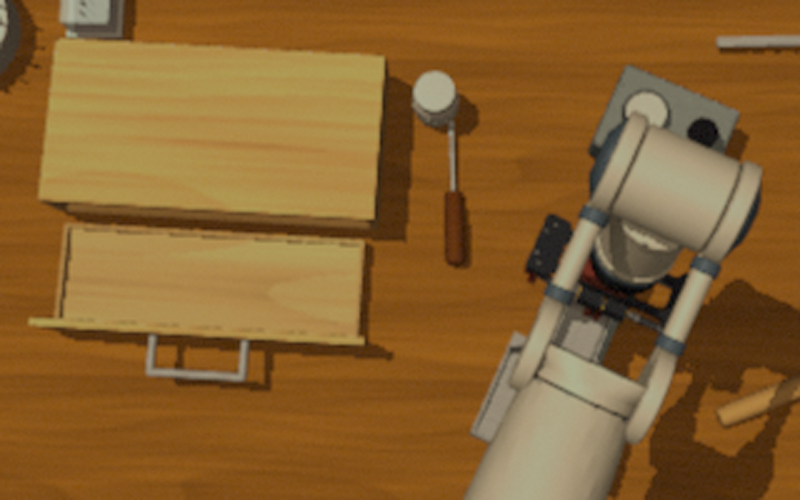

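View pics/w8.png

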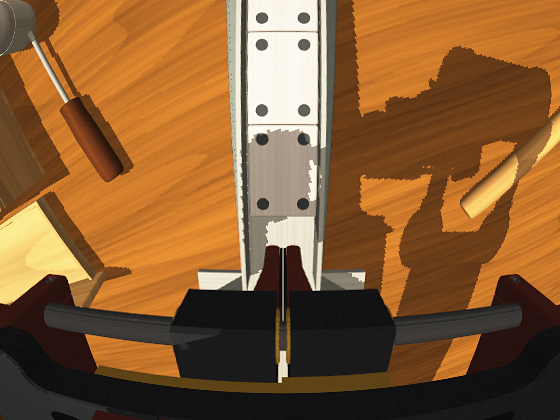

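```bash
python3 - <<'E'
from h import *
q=np.load("hq.npy")[3:];bar=np.load("bar.npy");b=np.array([bar[0],bar[1],0])
e=np.array(state()['ee_pos']);move_l(e+F@[0,0,.06],.2)
p=b-.027*DX
move_to(p+[0,0,.14],q);move_l(p+[0,0,.041],.12);f0=f3()
p=p+[0,0,.041]+.145*DX;move_l(p,.09);print(((f3()-f0)@DX).round(2))
for i in range(14):
    p=p+.002*DX;move_l(p,.04);f=(f0-f3())@DX;print(i,f.round(1),end=' ')
    if f>12:break
e=np.array(state()['ee_pos']);print("\nfinger face - bar face open:",(e+.015*DX-bar)@DX,state()['time'])
move_l(p-.02*DX,.1);move_l(p-.02*DX+[0,0,.2],.25)
movej([1.2,-.3,1.6,0,1.82,0]) if False else move_to([.36,.2,.3],q)
d=get_image("top");cv2.imwrite("pics/t4.png",d['frame'])
s=get_image("scene");cv2.imwrite("pics/s4.png",s['frame'])
t=d['frame'][120:320,100:420];u=s['frame'][120:420,170:420]
cv2.imwrite("pics/f4.png",np.hstack([cv2.resize(t,(480,300)),cv2.resize(u,(250,300))]))
print(state()['time'])
E
```

```text
-0.42
0 0.9 1 0.7 2 6.8 3 15.1 
finger face - bar face open: 0.13790016325792245 74.6417
76.8417
```

View pics/f4.png

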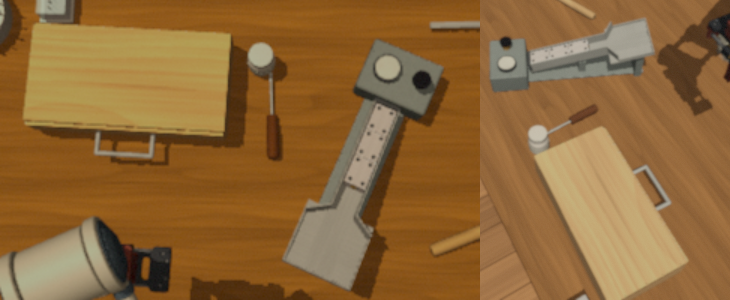

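```bash
python3 -c "
from bench import *
print(job_done())"
```

```text
the job is handed in; nothing more can be done
None
```

All three moulds in the drawer now lie flat in the chute, end to end against the stop with no gaps. The drawer is empty and pushed fully shut, the hammer, graver and jar were not touched, and I handed the job in at about 77 s on the robot's clock.

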